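# Clamp a mallet-head blank with the tab-lock knob

## Robot

A 6-joint arm with a two-finger parallel gripper is mounted at the origin on the work surface. World frame = base frame: x ahead of the robot, y to its left, z up, the work surface at z = 0. Lengths are in m, angles in rad, forces in N, time in s.
With the tool pointing down it reaches from about 0.35 to 0.775 m from the base axis. Payload 5.5 kg.
Tool frame: the origin (TCP) lies midway between the tips of the shut fingers; the grasp point (between the pads) lies 19 mm behind it; z points along the fingers, x is the direction in which the jaws open and shut, and the axes are right-handed (so a half turn about z gives the same grasp; the last joint's range is limited). The gripper opens to 85 mm and grips with 20 to 120 N. Pads are 22 mm wide; open, the fingers measure 114 mm over their backs; the gripper's body (76 mm by 85 mm) begins 54 mm behind the grasp point. The pads swing forward as they close: fully open they stand 13 mm farther back than shut.
Start: joints at [-1.342, 0.313, 0.046, 1.304, 0, 1.431], TCP at [0.207, -0.536, 0.231] pointing down, gripper open.
Joint ranges: [-2.76, 2.76], [-0.86, 1.69], [-1.03, 1.26], [-2.2, 2.34], [-1.47, 1.5], [-3.14, 3.14]. Speed limits (rad/s): [2.57, 2.57, 3.14, 3.14, 3.14, 3.14].

## Interface

Orientations are given as a unit quaternion [w, x, y, z].
In Python, from workcell import env gives the robot as it stands.
- The arm moves only by the tool servo_tool, never from a script. Its argument "targets" is a list of rows, each an object with "xyz": the shift along the tool's x, y, z in m, a list of three; "twist": the turn, a rotation vector about the tool's x, y, z in rad, a list of three; "jaw": the opening, from 0 (shut) to 1 (fully open). A call has 1 to 12 rows; each row is the pose to reach, as a shift and turn from the pose commanded when the call began, along the tool's axes at that moment; what a row does not reach only later rows make up. A row lasts 1/12 s, in which the tool goes at most 41.7 mm and 7.16 degrees, less where a joint would pass 70% of its speed; a pose out of reach is approached as far as the arm can. A call with a gripper value outside its range is refused whole. The fingers move at their own pace and stop on an object; "squeeze" is the grip in N (left out, the last holds). Time passes only in rows, so rows that repeat a pose let the fingers close. It gives the time, the measured TCP pose, the force and the opening at its end, in the units of the state.
- env.get_state(): the state, without advancing time (a new reading comes with each control period).
- env.read_camera(name): name is "side" or "top" or "wrist"; returns a dict with "color" (480x640x3 uint8, red, green, blue), "depth" (480x640 float32, m along the optical axis (not along the pixel's ray), 0 where there is no reading), "fx", "fy", "cx", "cy" (pixels), "k1" (the pictures are not rectified: a ray, as slopes to the right and down, at radius r is drawn at 1 + k1 r^2 times it, then the intrinsics apply), "eye" and "attitude" of the camera in the world. Camera axes: x right, y down, z forward; pixel columns grow to the right and rows downward; lengths in m; the calibration is good to about 2 mm. A picture is of the moment at which its call begins.
- env.hand_in(): hands the job in, once; it reports no verdict.
The state is a dict: "clock": time; "joint_pos": joint angles; "qvel": joint speeds; "tau": joint torques, N m; "tcp_pos": TCP position; "orientation": TCP orientation; "wrist_force": force on the tool from outside, world axes, zero at the start; "ft_torque": the same for the moment, N m; "finger_gap": finger opening in m.
Only numpy, scipy, OpenCV 4.12 (cv2) and the standard library are available. Lean on these libraries where they do the work, as an engineer would, in place of code of your own. Each camera call takes 0.05 s, during which the arm holds its last target. There are 200 camera calls.

## Task

Set the wooden mallet-head blank down on the bed of the green bench clamp, between the cork pad and the fence, same way up as it lies now and with its length square across the clamp, and let go of it. Then pinch both red tabs of the clamp's knob to unlock it, turn it clockwise until the pad holds the blank snugly against the fence (aim for about 18 N; more than 25 N dents the wood), and let go so that both tabs spring out and lock. Leave the other things on the bench where they are.

Things in the scene. Friction and masses are not known exactly. Their poses are not given: they have to be found in the camera images.
- blank_center (a point): centre of the loose wooden mallet-head blank: a block 110 mm long (its x), 36 mm wide (its y), 64 mm high (its z, up; centre 32 mm above its underside), 0.12 to 0.24 kg, lying on the bench beside the clamp. It goes into the clamp the same way up. Grip it across its 36 mm width near the top: the jaw and fence reach 27 mm up its sides
- clamp: fixed green bench clamp: base plate 130 mm (its x) by 240 mm (its y, from -145 to +95 mm), origin at bench height. Its top, the bed, is 20 mm above the bench. Along its y axis stand: knob (axis at y = -85 mm), green jaw with cork pad (face at y = -10 mm at the start, moves to +y), room for the blank, aluminium fence. The blank's length goes along the clamp's x, centred on x = 0
- bed (a point): point on the bed below the middle of the cork pad's face as it starts; axes as the clamp's. The fence's face lies 46 to 57 mm from it in +y: its setting differs each time and is not given, so the pad travels 10 to 21 mm before the 36 mm wide blank is squeezed. Set the blank down with its centre about 22 mm from this point in +y. Jaw and fence stand 27 mm high above the bed
- knob_grip (a point): point on the knob's vertical axis, 60 mm above the bench, the height at which to pinch the tabs; axes as the clamp's, it does not turn with the knob. A ring of small steel lock pins stands round the axis, 44 mm from it, tops 34 mm above the bench: keep fingertips above it
- knob (a joint): knob angle, rad: 0 at the start, grows clockwise seen from above, to 1.55 at most. At 0 the line through the two tabs lies along the clamp's x; it turns with the knob. Turns only while both tabs are pinched. A pinion drives the jaw to the fence, 18 mm per rad: 0.018 N m of turning moment per newton of clamping, plus under 0.03 N m of friction and to slide the blank
- tab_a (a joint): how far the red tab on the clamp's +x side (at knob angle 0) is pinched in, m: 0 out and locked, free of the pins from 0.003, 0.006 inner stop. Tabs are upright red paddles 24 mm wide, 26 to 78 mm above the bench, outer faces 54 mm apart when out, 42 mm when fully pinched; each spring takes 6 N (out) to 10 N (in)
- tab_b (a joint): the same for the opposite red tab, m. When the tabs are let go their teeth drop into gaps of the pin ring (one every 0.113 rad): the knob gives back up to 0.10 rad or is drawn on by up to 0.03 rad, so locking changes the clamping force by -7 to +2 N
- pad: cork-faced pad, 60 mm wide, 24 mm high, that presses the blank; axes and origin are the clamp's at the start and move with the pad along the clamp's y. It sits on springs of 3.5 N/mm in the green jaw behind it, which the knob drives
- blank: the same wooden blank; this origin lies under its centre, on its underside
- glue: white glue bottle with a yellow band, 62 mm wide, 177 mm high, standing; origin under its centre. Leave it alone
- caster: steel and rubber caster wheel on a plate 85 by 60 mm, 76 mm high; origin under its centre. Leave it alone
- offcut: flat offcut of pale wood, 90 by 45 by 20 mm; origin under its centre. Leave it alone
Mind the look-alikes: they are no part of the job. There is more than one size of the blank; the job needs the middle-sized.

How it is judged:
On the way, in this order (a step that is already met when the one before it is completed fails the run):
1. the blank stands on the bed between pad and fence, let go (z of blank_center in the frame of clamp between 0.048 and 0.056 m and y of blank_center in the frame of clamp between 0.004 and 0.034 m and x of blank_center in the frame of clamp between -0.03 and 0.03 m and angle between blank_center's own z axis and vertical below 0.1 rad and contact force between the fingers and blank below 0.1 N), for 0.2 s.
2. both tabs are pinched in (value of joint each of tab_a, tab_b above 0.003 m), for 0.1 s.
3. the pad presses the blank against the fence with more than 6 N (contact force between pad and blank above 6 N), for 0.1 s.
At the end, for the whole second after the job is handed in: The blank stands upright on the bed (centre within 30 mm of the clamp's mid-line along x, 4 mm in height, square to the clamp and upright within 0.1 rad), at rest, pressed by the cork pad against the fence with 4 to 25 N; both tabs are out within 1.2 mm (locked) and the knob is still (contact force between pad and blank between 4 and 25 N and value of joint each of tab_a, tab_b below 0.0012 m and z of blank_center in the frame of clamp between 0.048 and 0.056 m and y of blank_center in the frame of clamp between 0.004 and 0.034 m and x of blank_center in the frame of clamp between -0.03 and 0.03 m and angle between blank_center's own z axis and vertical below 0.1 rad and angle between the x axis of blank_center and the x axis of clamp, either way round below 0.1 rad and velocity of joint knob between -0.02 and 0.02 rad/s and linear speed of blank below 0.01 m/s); the robot touches nothing.
It fails at once if the pad presses the blank with more than 25 N (dented) (contact force between pad and blank above 25 N).
It fails at once if the glue bottle is moved by more than 30 mm (distance of glue from where it was at the start of the episode above 0.03 m).
It fails at once if the caster is moved by more than 30 mm (distance of caster from where it was at the start of the episode above 0.03 m).
It fails at once if the offcut is moved by more than 30 mm (distance of offcut from where it was at the start of the episode above 0.03 m).
It also fails if it takes over 61 s, if anything falls off the work surface, if the arm or the gripper's body presses on something with over 40 N, if the wrist force passes 120 N, or if a joint passes its speed limit or range.

## Working session

There is one attempt and no reset: what is moved stays moved. The work goes in short steps, Python scripts to look and compute and a tool call to move; the robot and the scene stay as the last step left them, time stands still between calls to the robot, and variables do not carry over. Pictures are saved under pics/ and viewed, about 8 in all and at most 12, crops included, and the job is handed in when it is done.

Besides the shell and the picture viewer there is one more tool, called after "Call:" by a JSON object that holds its "fn" and its "kwargs", one argument or row to a line. servo_tool: Moves the arm, as the interface text tells. Its arguments: {"type":"object","properties":{"targets":{"type":"array","items":{"type":"object","properties":{"xyz":{"type":"array","items":{"type":"number"}},"twist":{"type":"array","items":{"type":"number"}},"jaw":{"type":"number"}}}},"squeeze":{"type":"number"}},"required":["targets"]}

```bash
mkdir -p pics; ls; python3 - <<'E'
from workcell import env
import cv2, numpy as np
for n in ("top","side"):
    c=env.read_camera(n); cv2.imwrite(f"pics/{n}0.png",c["color"][:,:,::-1])
    np.savez(f"{n}0.npz",**{k:np.array(v) for k,v in c.items()})
    print(n,{k:np.round(v,4).tolist() for k,v in c.items() if k not in("color","depth")})
print(env.get_state())
E
```

```text
pics
top {'fx': 585.9335, 'fy': 585.9335, 'cx': 316.1226, 'cy': 245.8521, 'k1': -0.0873, 'eye': [0.3728, 0.0168, 1.1505], 'attitude': [0.0378, -0.6982, 0.7141, -0.0348]}
side {'fx': 468.2154, 'fy': 468.2154, 'cx': 317.1616, 'cy': 242.9122, 'k1': -0.1202, 'eye': [0.4131, 0.9262, 0.6221], 'attitude': [0.0165, -0.0552, 0.8734, -0.4836]}
{'clock': 0.1, 'joint_pos': array([-1.34158634e+00,  3.13957231e-01,  4.50583513e-02,  1.30365302e+00,
        1.09674073e-05,  1.43117846e+00]), 'qvel': array([-3.90163993e-04, -3.93560148e-03,  1.64018935e-03,  1.13962737e-03,
       -6.39526865e-04, -5.85722064e-05]), 'tau': array([ 1.77623278e-03, -4.81726420e+01,  2.99243957e+01,  1.27877851e-02,
       -1.72881078e-04,  6.62918520e-08]), 'tcp_pos': array([ 0.20717141, -0.53585114,  0.23046592]), 'orientation': array([-5.96316778e-04,  8.24779152e-01, -5.65454312e-01, -6.44159518e-04]), 'wrist_force': array([0.42454006, 1.03428098, 0.11800483]), 'ft_torque': array([-0.01247519,  0.04036754,  0.00947862]), 'finger_gap': 0.08550836816828203}
```

View pics/top0.png

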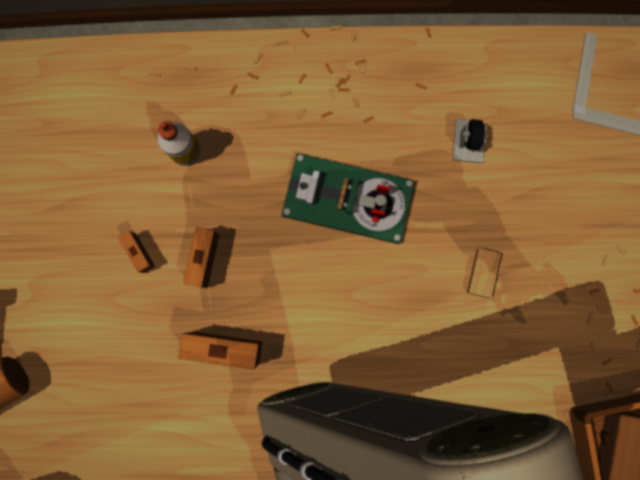

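View pics/side0.png

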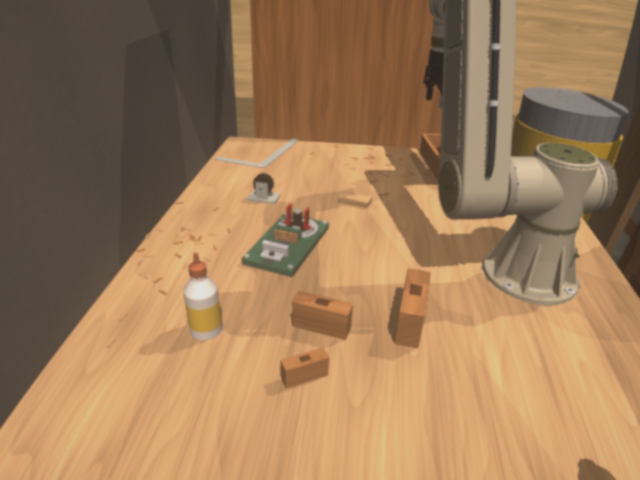

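The middle blank is near (200,257) in the top view. The clamp is at (350,198), with its fence to the left (+y) and its knob at (380,205). The large blank at (220,350) and the small one at (135,252) are look-alikes.

```bash
cat > h.py <<'E'
import numpy as np, cv2
from scipy.spatial.transform import Rotation as R
def rot(q): return R.from_quat(np.roll(q,-1))
def K(c): return np.array([[c["fx"],0,c["cx"]],[0,c["fy"],c["cy"]],[0,0,1]],float)
def rays(c,uv):
    n=cv2.undistortPoints(np.asarray(uv,float).reshape(-1,1,2),K(c),np.array([float(c["k1"]),0,0,0,0]))[:,0]
    return np.c_[n,np.ones(len(n))]
def cloud(c):
    v,u=np.mgrid[:480,:640]
    p=rays(c,np.c_[u.ravel(),v.ravel()])*c["depth"].reshape(-1,1)
    return (rot(c["attitude"]).apply(p)+c["eye"]).reshape(480,640,3)
def onplane(c,uv,z):
    d=rot(c["attitude"]).apply(rays(c,uv)); e=np.asarray(c["eye"])
    return e+d*((z-e[2])/d[:,2])[:,None]
def proj(c,p):
    q=rot(c["attitude"]).inv().apply(np.asarray(p,float).reshape(-1,3)-c["eye"])
    return cv2.projectPoints(q,np.zeros(3),np.zeros(3),K(c),np.array([float(c["k1"]),0,0,0,0]))[0][:,0]
def rect(p):
    (cx,cy),(w,h),a=cv2.minAreaRect(p[:,:2].astype(np.float32)*1000)
    if w<h: w,h,a=h,w,a+90
    return np.round([cx,cy,w,h,a],1)  # mm, long-axis angle deg
E
python3 - <<'E'
from h import *
c=dict(np.load("top0.npz")); P=cloud(c); col=c["color"]
hsv=cv2.cvtColor(col,cv2.COLOR_RGB2HSV)
print("bench z",np.median(P[280:300,280:320,2]))
for (u,v) in((135,252),(200,257),(220,350)):
    s=np.s_[max(v-55,0):v+55,max(u-50,0):u+50]
    q=P[s].reshape(-1,3); d=np.hypot(*(q[:,:2]-P[v,u,:2]).T); zt=P[v-8:v+8,u-5:u+5,2].max()
    m=(d<.09)&(q[:,2]>zt-.012)&(q[:,2]<zt+.012)
    print((u,v),"z",zt.round(4),rect(q[m]))
m=cv2.inRange(hsv,(60,80,20),(90,255,255)); m[:140]=0;m[260:]=0;m[:,:270]=0;m[:,430:]=0
uv=np.argwhere(m)[:,::-1]; print("clamp green",rect(onplane(c,uv,.02)))
r=cv2.inRange(hsv,(0,170,90),(6,255,255))|cv2.inRange(hsv,(174,150,90),(180,255,255)); r[:150]=0;r[250:]=0;r[:,:330]=0;r[:,430:]=0
n,l,st,ce=cv2.connectedComponentsWithStats(r)
for i in range(1,n):
    if st[i,4]>8: print("red",st[i],ce[i],onplane(c,[ce[i]],.078))
cr=cv2.resize(col[130:300,160:440],None,fx=2.8,fy=2.8,interpolation=cv2.INTER_CUBIC)
cv2.imwrite("pics/crop.png",cr[:,:,::-1])
E
```

```text
bench z 0.00025120003204104346
(135, 252) z 1.1505 [0. 0. 0. 0. 0.]
(200, 257) z 1.1505 [0. 0. 0. 0. 0.]
(220, 350) z 1.1505 [0. 0. 0. 0. 0.]
clamp green [582.7 -44.3 235.  126.   75.3]
red [378 185  12   5  33] [383.84848485 187.18181818] [[ 0.59036991 -0.10837394  0.078     ]]
red [372 209  13   6  43] [377.8372093  211.34883721] [[ 0.54508791 -0.09559382  0.078     ]]
red [373 217   5   5  23] [375.         218.82608696] [[ 0.53121279 -0.08986296  0.078     ]]
```

View pics/crop.png

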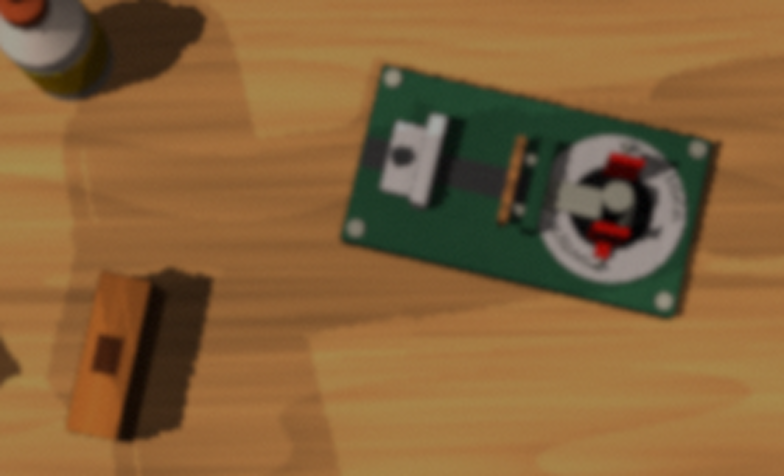

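The crop shows the clamp's long axis at 75.3° in world axes, with the fence on the +y side. The red tab midpoint agrees with the knob position worked out from the plate. The depth image has holes, so I'll measure the blanks again using valid depth only.

```bash
python3 - <<'E'
from h import *
c=dict(np.load("top0.npz")); P=cloud(c); hsv=cv2.cvtColor(c["color"],cv2.COLOR_RGB2HSV)
P[c["depth"]<.1]=np.nan
print("depth valid",np.isfinite(P[...,2]).mean())
for (u,v) in((135,252),(200,257),(220,350)):
    q=P[v-55:v+55,max(u-55,0):u+55].reshape(-1,3); q=q[np.isfinite(q[:,2])]
    zt=np.nanmedian(P[v-8:v+8,u-5:u+5,2]); d=np.hypot(*(q[:,:2]-np.nanmedian(P[v-3:v+4,u-3:u+4,:2],axis=(0,1))).T)
    m=(d<.08)&(abs(q[:,2]-zt)<.008); print((u,v),"z",zt.round(4),m.sum(),rect(q[m]))
# colour: top face
for (u,v) in((200,257),):
    s=hsv[v,u-7]; print("hsv top",hsv[v-10,u-3:u+25:3].tolist(), hsv[v,u-25:u-3:3].tolist())
o=np.array([589.,-20.1]); y=np.array([np.cos(np.radians(75.3)),np.sin(np.radians(75.3))]);x=np.array([y[1],-y[0]])
for yy in(-10,40,46,57): print(yy,proj(c,[*(o+yy*y)/1000,.047]).round(1))
# clamp-frame height profile along y axis
q=P[140:250,270:430].reshape(-1,3);q=q[np.isfinite(q[:,2])]; r=(q[:,:2]*1000-o); X=r@x;Y=r@y
for a in range(-30,80,6):
    k=(abs(X)<25)&(abs(Y-a)<3); print(a,k.sum(),np.round(np.percentile(q[k,2]*1000,[10,50,90]),0) if k.sum() else "")
E
```

```text
depth valid 0.99615234375
(135, 252) z 0.046 592 [486.2 371.3  81.6  27.7  30.6]
(200, 257) z 0.0645 1169 [470.8 241.5 110.4  38.1 166.9]
(220, 350) z 0.0832 2021 [295.7 202.3 141.9  47.4  81.1]
hsv top [[13, 200, 154], [13, 198, 142], [13, 199, 131], [13, 201, 132], [12, 199, 101], [11, 197, 22], [14, 196, 26], [14, 157, 52], [14, 164, 53], [15, 153, 55]] [[16, 150, 165], [15, 159, 156], [15, 162, 148], [14, 161, 150], [14, 162, 146], [13, 197, 155], [12, 203, 117], [10, 206, 68]]
-10 [[341.1 193.3]]
40 [[315.7 187.4]]
46 [[312.6 186.7]]
57 [[307.  185.4]]
-30 83 [45. 48. 50.]
-24 82 [19. 24. 46.]
-18 80 [19. 23. 46.]
-12 77 [23. 46. 48.]
-6 77 [17. 21. 23.]
0 77 [18. 21. 23.]
6 78 [18. 20. 23.]
12 78 [18. 20. 23.]
18 75 [18. 21. 23.]
24 78 [19. 20. 23.]
30 78 [17. 20. 24.]
36 78 [18. 20. 23.]
42 98 [20. 45. 49.]
48 79 [44. 46. 50.]
54 65 [25. 29. 47.]
60 82 [25. 29. 33.]
66 80 [25. 29. 35.]
72 76 [25. 28. 33.]
78 70 [18. 20. 22.]
```

Blank: centre (0.4708, 0.2415), yaw −13.1°, top at 64 mm, 110×38 mm, so this is the middle size. Clamp: origin (0.589, −0.020), yaw −14.7°, fence face at about y = 40 mm.

```bash
cat > go.py <<'E'
import sys
from h import *
from workcell import env
# usage: go.py x y z jawyaw_deg ; prints tool-axis shift and twist (signed so that yaw path is as given)
x,y,z,w=map(float,sys.argv[1:5]); s=env.get_state(); T=rot(s["orientation"])
xa=T.apply([1,0,0]); yaw=np.degrees(np.arctan2(xa[1],xa[0]))
dy=(w-yaw+180)%360-180; g=R.from_euler("z",w,degrees=True)*R.from_euler("x",180,degrees=True)
print("t",round(s["clock"],2),"pos",s["tcp_pos"].round(4),"yaw",yaw.round(2),"dyaw",dy.round(2),"gap",round(s["finger_gap"],4))
print("xyz",T.inv().apply(np.array([x,y,z])-s["tcp_pos"]).round(4),"twist",(T.inv()*g).as_rotvec().round(4),"F",s["wrist_force"].round(2),"M",s["ft_torque"].round(3),"q",s["joint_pos"].round(2))
E
python3 go.py .5 -.1 .25 0; python3 go.py .4708 .2415 .2 76.9
```

```text
t 0.1 pos [ 0.2072 -0.5359  0.2305] yaw -68.87 dyaw 68.87 gap 0.0855
xyz [-0.301  -0.4303 -0.0189] twist [-0.0013  0.0014 -1.202 ] F [0.42 1.03 0.12] M [-0.012  0.04   0.009] q [-1.34  0.31  0.05  1.3   0.    1.43]
t 0.1 pos [ 0.2072 -0.5359  0.2305] yaw -68.87 dyaw 145.77 gap 0.0855
xyz [-0.63   -0.5261  0.0317] twist [-2.3000e-03  4.0000e-04 -2.5441e+00] F [0.42 1.03 0.12] M [-0.012  0.04   0.009] q [-1.34  0.31  0.05  1.3   0.    1.43]
```

Call:
{"fn": "servo_tool", "kwargs": {
  "targets": [
    {"xyz": [-0.301, -0.43, -0.019], "twist": [0, 0, -1.2], "jaw": 1},
    {"xyz": [-0.301, -0.43, -0.019], "twist": [0, 0, -1.2], "jaw": 1},
    {"xyz": [-0.301, -0.43, -0.019], "twist": [0, 0, -1.2], "jaw": 1},
    {"xyz": [-0.301, -0.43, -0.019], "twist": [0, 0, -1.2], "jaw": 1},
    {"xyz": [-0.301, -0.43, -0.019], "twist": [0, 0, -1.2], "jaw": 1},
    {"xyz": [-0.301, -0.43, -0.019], "twist": [0, 0, -1.2], "jaw": 1},
    {"xyz": [-0.301, -0.43, -0.019], "twist": [0, 0, -1.2], "jaw": 1},
    {"xyz": [-0.301, -0.43, -0.019], "twist": [0, 0, -1.2], "jaw": 1},
    {"xyz": [-0.301, -0.43, -0.019], "twist": [0, 0, -1.2], "jaw": 1},
    {"xyz": [-0.301, -0.43, -0.019], "twist": [0, 0, -1.2], "jaw": 1},
    {"xyz": [-0.301, -0.43, -0.019], "twist": [0, 0, -1.2], "jaw": 1},
    {"xyz": [-0.301, -0.43, -0.019], "twist": [0, 0, -1.2], "jaw": 1}
  ]
}}

```text
clock: 1.1
tcp_pos: [0.4863, -0.1194, 0.2493]
orientation: [0.0, 1.0, -0.001, -0.0]
wrist_force: [0.6, 0.0, -0.3]
finger_gap: 0.0853
```

```bash
python3 go.py .4708 .2415 .2 76.9
```

```text
t 1.1 pos [ 0.4863 -0.1194  0.2493] yaw -0.1 dyaw 77.0 gap 0.0853
xyz [-0.0161 -0.3609  0.0493] twist [-2.0000e-04  3.0000e-04 -1.3439e+00] F [ 0.63  0.03 -0.33] M [-0.063 -0.084 -0.009] q [-0.4   0.16 -0.1   1.3  -0.    1.17]
```

Call:
{"fn": "servo_tool", "kwargs": {
  "targets": [
    {"xyz": [-0.016, -0.361, 0.049], "twist": [0, 0, -1.344], "jaw": 1},
    {"xyz": [-0.016, -0.361, 0.049], "twist": [0, 0, -1.344], "jaw": 1},
    {"xyz": [-0.016, -0.361, 0.049], "twist": [0, 0, -1.344], "jaw": 1},
    {"xyz": [-0.016, -0.361, 0.049], "twist": [0, 0, -1.344], "jaw": 1},
    {"xyz": [-0.016, -0.361, 0.049], "twist": [0, 0, -1.344], "jaw": 1},
    {"xyz": [-0.016, -0.361, 0.049], "twist": [0, 0, -1.344], "jaw": 1},
    {"xyz": [-0.016, -0.361, 0.049], "twist": [0, 0, -1.344], "jaw": 1},
    {"xyz": [-0.016, -0.361, 0.049], "twist": [0, 0, -1.344], "jaw": 1},
    {"xyz": [-0.016, -0.361, 0.049], "twist": [0, 0, -1.344], "jaw": 1},
    {"xyz": [-0.016, -0.361, 0.049], "twist": [0, 0, -1.344], "jaw": 1},
    {"xyz": [-0.016, -0.361, 0.049], "twist": [0, 0, -1.344], "jaw": 1},
    {"xyz": [-0.016, -0.361, 0.049], "twist": [0, 0, -1.344], "jaw": 1}
  ]
}}

```text
clock: 2.1
tcp_pos: [0.4698, 0.2403, 0.1996]
orientation: [-0.0, 0.782, 0.623, -0.001]
wrist_force: [0.0, -0.1, 0.2]
finger_gap: 0.0854
```

```bash
python3 go.py .4708 .2415 .12 76.9
```

```text
t 2.1 pos [0.4698 0.2403 0.1996] yaw 77.13 dyaw -0.23 gap 0.0854
xyz [0.0014 0.0008 0.0796] twist [-0.0012  0.0009  0.0041] F [ 0.02 -0.06  0.17] M [-0.042  0.061 -0.032] q [ 0.32  0.23 -0.14  1.2  -0.    0.55]
```

```bash
python3 - <<'E'
from h import *
from workcell import env
c=env.read_camera("wrist"); P=cloud(c); P[c["depth"]<.05]=np.nan
q=P.reshape(-1,3); q=q[np.isfinite(q[:,2])]
m=(abs(q[:,2]-.064)<.006)&(np.hypot(q[:,0]-.4708,q[:,1]-.2415)<.07)
print(m.sum(),rect(q[m]), np.median(q[m,2]), (q[m].min(0)+q[m].max(0))/2)
cv2.imwrite("pics/w1.png",c["color"][:,:,::-1])
E
```

```text
6485 [468.2 242.5 108.7  36.1 167.1] 0.06363080946168703 [0.46811707 0.24261974 0.06287091]
```

View pics/w1.png

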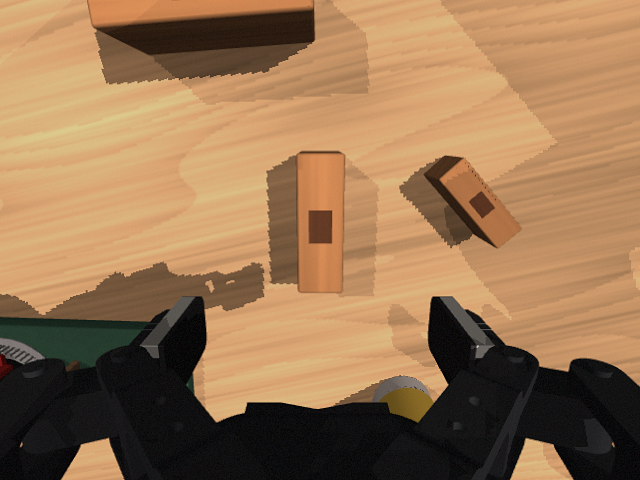

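The wrist view shows the blank at (320,222), square between the fingers, and agrees with the top view to within 3 mm. I'll descend and grip.

Call:
{"fn": "servo_tool", "kwargs": {
  "targets": [
    {"xyz": [0.0015, -0.001, 0.04], "jaw": 1},
    {"xyz": [0.0015, -0.001, 0.08], "jaw": 1},
    {"xyz": [0.0015, -0.001, 0.12], "jaw": 1},
    {"xyz": [0.0015, -0.001, 0.145], "jaw": 1},
    {"xyz": [0.0015, -0.001, 0.1635], "jaw": 1},
    {"xyz": [0.0015, -0.001, 0.1635], "jaw": 1},
    {"xyz": [0.0015, -0.001, 0.1635], "jaw": 0.2},
    {"xyz": [0.0015, -0.001, 0.1635], "jaw": 0.2},
    {"xyz": [0.0015, -0.001, 0.1635], "jaw": 0.2},
    {"xyz": [0.0015, -0.001, 0.1635], "jaw": 0.2},
    {"xyz": [0.0015, -0.001, 0.1635], "jaw": 0.2},
    {"xyz": [0.0015, -0.001, 0.1635], "jaw": 0.2}
  ],
  "squeeze": 40
}}

```text
schema error: expected keys xyz, twist, jaw
```

```bash
python3 go.py .4690 .242 .17 76.9
```

```text
t 2.15 pos [0.4701 0.2398 0.1998] yaw 76.83 dyaw 0.07 gap 0.0855
xyz [ 0.0019 -0.0015  0.0298] twist [-0.0009  0.0007 -0.0013] F [-0.87 -0.46 -1.26] M [ 0.048 -0.006 -0.041] q [ 0.32  0.23 -0.14  1.2  -0.    0.55]
```

Call:
{"fn": "servo_tool", "kwargs": {
  "targets": [
    {"xyz": [0.0018, -0.0013, 0.04], "twist": [0, 0, 0], "jaw": 1},
    {"xyz": [0.0018, -0.0013, 0.08], "twist": [0, 0, 0], "jaw": 1},
    {"xyz": [0.0018, -0.0013, 0.12], "twist": [0, 0, 0], "jaw": 1},
    {"xyz": [0.0018, -0.0013, 0.145], "twist": [0, 0, 0], "jaw": 1},
    {"xyz": [0.0018, -0.0013, 0.1635], "twist": [0, 0, 0], "jaw": 1},
    {"xyz": [0.0018, -0.0013, 0.1635], "twist": [0, 0, 0], "jaw": 1},
    {"xyz": [0.0018, -0.0013, 0.1635], "twist": [0, 0, 0], "jaw": 0.2},
    {"xyz": [0.0018, -0.0013, 0.1635], "twist": [0, 0, 0], "jaw": 0.2},
    {"xyz": [0.0018, -0.0013, 0.1635], "twist": [0, 0, 0], "jaw": 0.2},
    {"xyz": [0.0018, -0.0013, 0.1635], "twist": [0, 0, 0], "jaw": 0.2},
    {"xyz": [0.0018, -0.0013, 0.1635], "twist": [0, 0, 0], "jaw": 0.2},
    {"xyz": [0.0018, -0.0013, 0.1635], "twist": [0, 0, 0], "jaw": 0.2}
  ],
  "squeeze": 40
}}

```text
clock: 3.15
tcp_pos: [0.4712, 0.242, 0.0386]
orientation: [0.001, 0.783, 0.622, 0.002]
wrist_force: [-0.0, -0.2, 5.9]
finger_gap: 0.0354
```

```bash
python3 go.py .4690 .242 .17 76.9
```

```text
t 3.15 pos [0.4712 0.242  0.0386] yaw 76.88 dyaw 0.02 gap 0.0354
xyz [-0.0003 -0.0017 -0.1314] twist [ 0.0032 -0.0018 -0.0004] F [-0.02 -0.24  5.92] M [-0.058  0.08  -0.046] q [ 0.32  0.36 -0.39  0.82 -0.    0.55]
```

Call:
{"fn": "servo_tool", "kwargs": {
  "targets": [
    {"xyz": [0, 0, -0.03], "twist": [0, 0, 0], "jaw": 0.2},
    {"xyz": [0, 0, -0.06], "twist": [0, 0, 0], "jaw": 0.2},
    {"xyz": [0, 0, -0.09], "twist": [0, 0, 0], "jaw": 0.2},
    {"xyz": [-0.02, 0.016, -0.11], "twist": [0, 0, 0], "jaw": 0.2},
    {"xyz": [-0.044, 0.035, -0.11], "twist": [0, 0, 0.01], "jaw": 0.2},
    {"xyz": [-0.068, 0.055, -0.11], "twist": [0, 0, 0.028], "jaw": 0.2},
    {"xyz": [-0.1, 0.08, -0.11], "twist": [0, 0, 0.028], "jaw": 0.2},
    {"xyz": [-0.13, 0.105, -0.11], "twist": [0, 0, 0.028], "jaw": 0.2},
    {"xyz": [-0.16, 0.13, -0.11], "twist": [0, 0, 0.028], "jaw": 0.2},
    {"xyz": [-0.19, 0.153, -0.11], "twist": [0, 0, 0.028], "jaw": 0.2},
    {"xyz": [-0.2166, 0.1745, -0.11], "twist": [0, 0, 0.028], "jaw": 0.2},
    {"xyz": [-0.2166, 0.1745, -0.11], "twist": [0, 0, 0.028], "jaw": 0.2}
  ]
}}

```text
clock: 4.15
tcp_pos: [0.5935, -0.0149, 0.147]
orientation: [0.002, 0.794, 0.608, 0.0]
wrist_force: [0.5, 0.1, -2.0]
finger_gap: 0.0353
```

```bash
python3 - <<'E'
from h import *
from workcell import env
c=env.read_camera("wrist"); cv2.imwrite("pics/w2.png",c["color"][:,:,::-1]); np.savez("w2.npz",**{k:np.array(v) for k,v in c.items()})
P=cloud(c); P[c["depth"]<.05]=np.nan
o=np.array([589.,-20.1]); y=np.array([np.cos(np.radians(75.3)),np.sin(np.radians(75.3))]);x=np.array([y[1],-y[0]])
q=P.reshape(-1,3);q=q[np.isfinite(q[:,2])]; r=q[:,:2]*1000-o; X=r@x;Y=r@y
z=q[:,2]*1000
m=(z>140)&(z<165)&(abs(X)<80)&(abs(Y-12)<30); print("upper",m.sum(), rect(q[m]) if m.sum()>9 else"")
for a in range(20,76,4):
    k=(abs(X)<25)&(abs(Y-a)<2)&(z<90); print(a,k.sum(),np.round(np.percentile(z[k],[10,50,90])) if k.sum() else"")
E
python3 go.py .592 -.0085 .0586 75.3
```

```text
upper 927 [562.4  -0.9  55.3  49.8  70.1]
20 0 
24 0 
28 0 
32 0 
36 0 
40 0 
44 413 [45. 46. 47.]
48 417 [45. 46. 46.]
52 326 [44. 45. 46.]
56 139 [27. 28. 29.]
60 386 [27. 28. 29.]
64 379 [27. 28. 34.]
68 366 [27. 28. 34.]
72 345 [27. 28. 34.]
t 4.2 pos [ 0.5918 -0.0123  0.1467] yaw 75.0 dyaw 0.3 gap 0.0352
xyz [ 0.0037 -0.0009  0.0881] twist [ 0.001   0.0004 -0.0053] F [-0.92  0.56 -1.51] M [ 0.041 -0.001  0.026] q [-0.16  0.38 -0.07  1.12 -0.    0.11]
```

View pics/w2.png

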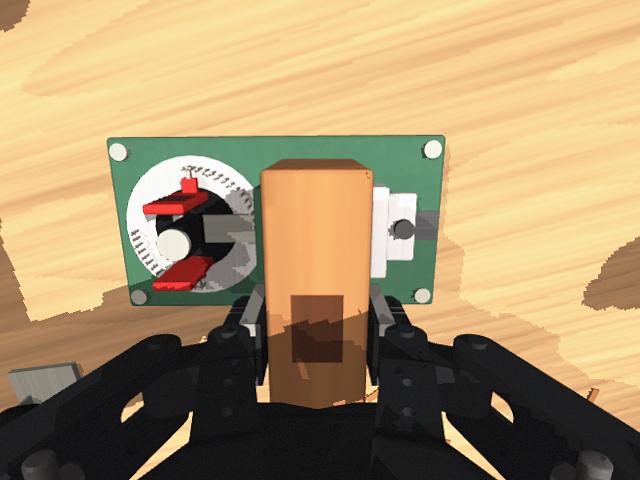

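The blank is held straight over the bed, with the fence at (380,235) to its right and the pad and knob to its left. I'll descend part way and settle.

Call:
{"fn": "servo_tool", "kwargs": {
  "targets": [
    {"xyz": [0, 0, 0], "twist": [0, 0, 0], "jaw": 0.2},
    {"xyz": [0, 0, 0], "twist": [0, 0, 0], "jaw": 0.2},
    {"xyz": [0, 0, 0.02], "twist": [0, 0, 0], "jaw": 0.2},
    {"xyz": [0, 0, 0.034], "twist": [0, 0, 0], "jaw": 0.2},
    {"xyz": [0, 0, 0.034], "twist": [0, 0, 0], "jaw": 0.2},
    {"xyz": [0, 0, 0.034], "twist": [0, 0, 0], "jaw": 0.2}
  ]
}}

```text
clock: 4.7
tcp_pos: [0.5892, -0.0075, 0.1124]
orientation: [-0.001, 0.791, 0.612, -0.001]
wrist_force: [-0.5, -0.6, -1.3]
finger_gap: 0.0352
```

```bash
python3 go.py .5923 -.0075 .06 75.3; python3 go.py .5923 -.0075 .06 75.3
```

```text
t 4.7 pos [ 0.5892 -0.0075  0.1124] yaw 75.4 dyaw -0.1 gap 0.0352
xyz [0.0008 0.0031 0.0524] twist [-0.0023  0.0003  0.0018] F [-0.5  -0.64 -1.34] M [-0.017 -0.009  0.005] q [-0.15  0.4  -0.12  1.05 -0.    0.11]
t 4.7 pos [ 0.5892 -0.0075  0.1124] yaw 75.4 dyaw -0.1 gap 0.0352
xyz [0.0008 0.0031 0.0524] twist [-0.0023  0.0003  0.0018] F [-0.5  -0.64 -1.34] M [-0.017 -0.009  0.005] q [-0.15  0.4  -0.12  1.05 -0.    0.11]
```

Call:
{"fn": "servo_tool", "kwargs": {
  "targets": [
    {"xyz": [0.001, 0.003, 0], "twist": [0, 0, 0], "jaw": 0.2},
    {"xyz": [0.001, 0.003, 0.012], "twist": [0, 0, 0], "jaw": 0.2},
    {"xyz": [0.001, 0.003, 0.024], "twist": [0, 0, 0], "jaw": 0.2},
    {"xyz": [0.001, 0.003, 0.036], "twist": [0, 0, 0], "jaw": 0.2},
    {"xyz": [0.001, 0.003, 0.044], "twist": [0, 0, 0], "jaw": 0.2},
    {"xyz": [0.001, 0.003, 0.05], "twist": [0, 0, 0], "jaw": 0.2},
    {"xyz": [0.001, 0.003, 0.05], "twist": [0, 0, 0], "jaw": 0.2},
    {"xyz": [0.001, 0.003, 0.05], "twist": [0, 0, 0], "jaw": 0.2}
  ]
}}

```text
clock: 5.37
tcp_pos: [0.5939, -0.0087, 0.0632]
orientation: [0.0, 0.792, 0.611, 0.0]
wrist_force: [-0.5, 0.2, -1.2]
finger_gap: 0.0354
```

```bash
python3 go.py .5923 -.0075 .0586 75.3
```

```text
t 5.37 pos [ 0.5939 -0.0087  0.0632] yaw 75.29 dyaw 0.01 gap 0.0354
xyz [ 0.0008 -0.0019  0.0046] twist [ 0.0003  0.     -0.0001] F [-0.46  0.16 -1.18] M [ 0.017 -0.045 -0.013] q [-0.15  0.45 -0.18  0.94 -0.    0.11]
```

Call:
{"fn": "servo_tool", "kwargs": {
  "targets": [
    {"xyz": [0.001, 0, 0.0015], "twist": [0, 0, 0], "jaw": 0.2},
    {"xyz": [0.001, 0, 0.003], "twist": [0, 0, 0], "jaw": 0.2},
    {"xyz": [0.001, 0, 0.004], "twist": [0, 0, 0], "jaw": 0.2},
    {"xyz": [0.001, 0, 0.004], "twist": [0, 0, 0], "jaw": 0.2},
    {"xyz": [0.001, 0, 0.004], "twist": [0, 0, 0], "jaw": 0.2}
  ]
}}

```text
clock: 5.78
tcp_pos: [0.594, -0.0079, 0.059]
orientation: [0.0, 0.792, 0.611, 0.0]
wrist_force: [-0.3, 0.2, -2.1]
finger_gap: 0.0353
```

```bash
python3 go.py .5923 -.0075 .0586 75.3
```

```text
t 5.78 pos [ 0.594  -0.0079  0.059 ] yaw 75.28 dyaw 0.02 gap 0.0353
xyz [-0.0001 -0.0017  0.0004] twist [ 0.0002  0.     -0.0003] F [-0.3   0.24 -2.07] M [0.073 0.04  0.   ] q [-0.15  0.45 -0.19  0.93 -0.    0.11]
```

Call:
{"fn": "servo_tool", "kwargs": {
  "targets": [
    {"xyz": [0, 0, 0.0007], "twist": [0, 0, 0], "jaw": 0.2},
    {"xyz": [0, 0, 0.0014], "twist": [0, 0, 0], "jaw": 0.2},
    {"xyz": [0, 0, 0.0014], "twist": [0, 0, 0], "jaw": 0.2},
    {"xyz": [0, 0, 0.0014], "twist": [0, 0, 0], "jaw": 0.2}
  ]
}}

```text
clock: 6.12
tcp_pos: [0.594, -0.0078, 0.0587]
orientation: [0.0, 0.792, 0.611, 0.0]
wrist_force: [-2.6, 0.7, 5.7]
finger_gap: 0.0353
```

```bash
python3 go.py .5923 -.0075 .0586 75.3
```

```text
t 6.12 pos [ 0.594  -0.0078  0.0587] yaw 75.29 dyaw 0.01 gap 0.0353
xyz [-0.0001 -0.0017  0.0001] twist [ 0.0009  0.0001 -0.0002] F [-2.56  0.66  5.74] M [ 0.039  0.52  -0.018] q [-0.15  0.45 -0.19  0.93 -0.    0.11]
```

Contact with the bed (+6 N). I'll release, hold, then rise.

Call:
{"fn": "servo_tool", "kwargs": {
  "targets": [
    {"xyz": [0, 0, 0], "twist": [0, 0, 0], "jaw": 0.5},
    {"xyz": [0, 0, 0], "twist": [0, 0, 0], "jaw": 0.65},
    {"xyz": [0, 0, 0], "twist": [0, 0, 0], "jaw": 0.65},
    {"xyz": [0, 0, 0], "twist": [0, 0, 0], "jaw": 0.65},
    {"xyz": [0, 0, 0], "twist": [0, 0, 0], "jaw": 0.65},
    {"xyz": [0, 0, -0.02], "twist": [0, 0, 0], "jaw": 0.65},
    {"xyz": [0, 0, -0.05], "twist": [0, 0, 0], "jaw": 0.65},
    {"xyz": [0, 0, -0.085], "twist": [0, 0, 0], "jaw": 0.8},
    {"xyz": [0, 0, -0.11], "twist": [0, 0, 0], "jaw": 1},
    {"xyz": [0, 0, -0.11], "twist": [0, 0, 0], "jaw": 1},
    {"xyz": [0, 0, -0.11], "twist": [0, 0, 0], "jaw": 1}
  ]
}}

```text
clock: 7.03
tcp_pos: [0.5953, -0.008, 0.1695]
orientation: [0.002, 0.792, 0.611, 0.001]
wrist_force: [1.0, 0.0, -0.7]
finger_gap: 0.0852
```

```bash
cat > look.py <<'E'
import sys
from h import *
from workcell import env
n=sys.argv[1]; c=env.read_camera("wrist"); cv2.imwrite(f"pics/{n}.png",c["color"][:,:,::-1]); np.savez(n+".npz",**{k:np.array(v) for k,v in c.items()})
P=cloud(c); P[c["depth"]<.05]=np.nan
o=np.array([589.,-20.1]); y=np.array([np.cos(np.radians(75.3)),np.sin(np.radians(75.3))]);x=np.array([y[1],-y[0]])
q=P.reshape(-1,3);q=q[np.isfinite(q[:,2])]; z=q[:,2]*1000
def cl(p): r=p[:,:2]*1000-o; return np.c_[r@x,r@y]
C=cl(q)
m=(abs(z-84)<5)&(abs(C[:,0])<70)&(C[:,1]>-25)&(C[:,1]<50)
if m.sum()>50: print("blank in clamp frame",rect(C[m]/1000),np.median(z[m]))
hsv=cv2.cvtColor(c["color"],cv2.COLOR_RGB2HSV)
r=((hsv[...,0]<6)|(hsv[...,0]>174))&(hsv[...,1]>150)&(hsv[...,2]>70)&np.isfinite(P[...,2])
p=P[r]; p=p[(p[:,2]>.068)&(p[:,2]<.085)]; K_=cl(p); 
print("red pts",len(p),"clamp frame min/max",K_.min(0).round(1),K_.max(0).round(1),"mid",((K_.min(0)+K_.max(0))/2).round(1))
g=np.argwhere(cv2.inRange(hsv,(60,80,20),(90,255,255)))[:,::-1]
E
python3 look.py w3; python3 go.py .5674 -.1023 .15 165.3
```

```text
blank in clamp frame [ -1.   12.9 109.7  36.2   0.2] 83.6458887489502
red pts 892 clamp frame min/max [-28.  -94.9] [ 26.3 -70.5] mid [ -0.8 -82.7]
t 7.08 pos [ 0.5942 -0.0079  0.1677] yaw 75.29 dyaw 90.01 gap 0.0853
xyz [-0.0981 -0.002   0.0177] twist [ 9.0000e-04  9.0000e-04 -1.5711e+00] F [-0.11 -0.4  -0.79] M [ 0.059  0.02  -0.034] q [-0.15  0.37 -0.02  1.17 -0.    0.11]
```

View pics/w3.png

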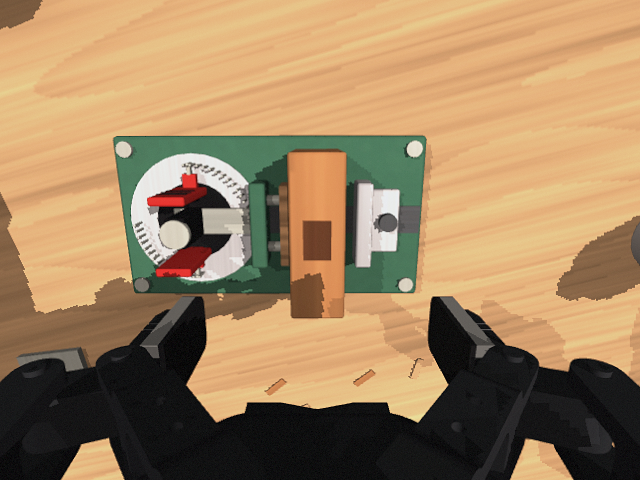

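The blank stands square in the clamp at y = 12.9 mm, z top 83.6 mm, yaw 0.2°. Next, move over the knob with the jaws along clamp x.

Call:
{"fn": "servo_tool", "kwargs": {
  "targets": [
    {"xyz": [-0.03, -0.002, 0], "twist": [0, 0, -0.125], "jaw": 1},
    {"xyz": [-0.06, -0.002, 0], "twist": [0, 0, -0.25], "jaw": 1},
    {"xyz": [-0.0975, -0.002, 0], "twist": [0, 0, -0.375], "jaw": 1},
    {"xyz": [-0.0975, -0.002, 0.01], "twist": [0, 0, -0.5], "jaw": 1},
    {"xyz": [-0.0975, -0.002, 0.02], "twist": [0, 0, -0.62], "jaw": 1},
    {"xyz": [-0.0975, -0.002, 0.03], "twist": [0, 0, -0.74], "jaw": 1},
    {"xyz": [-0.0975, -0.002, 0.04], "twist": [0, 0, -0.86], "jaw": 1},
    {"xyz": [-0.0975, -0.002, 0.04], "twist": [0, 0, -0.98], "jaw": 1},
    {"xyz": [-0.0975, -0.002, 0.04], "twist": [0, 0, -1.1], "jaw": 1},
    {"xyz": [-0.0975, -0.002, 0.04], "twist": [0, 0, -1.22], "jaw": 1},
    {"xyz": [-0.0975, -0.002, 0.04], "twist": [0, 0, -1.34], "jaw": 1},
    {"xyz": [-0.0975, -0.002, 0.04], "twist": [0, 0, -1.46], "jaw": 1}
  ]
}}

```text
clock: 8.08
tcp_pos: [0.5658, -0.1012, 0.1252]
orientation: [-0.002, 0.18, 0.984, 0.0]
wrist_force: [-0.4, -0.8, 0.5]
finger_gap: 0.0851
```

```bash
python3 go.py .5672 -.1015 .12 165.3
```

```text
t 8.08 pos [ 0.5658 -0.1012  0.1252] yaw 159.28 dyaw 6.02 gap 0.0851
xyz [-0.0014  0.0002  0.0052] twist [-0.     -0.0039 -0.1051] F [-0.44 -0.83  0.46] M [ 0.002 -0.014  0.038] q [-0.32  0.37 -0.14  1.07 -0.   -1.53]
```

Call:
{"fn": "servo_tool", "kwargs": {
  "targets": [
    {"xyz": [0, 0, 0], "twist": [0, 0, -0.11], "jaw": 1},
    {"xyz": [0, 0, 0], "twist": [0, 0, -0.11], "jaw": 1},
    {"xyz": [0, 0, 0], "twist": [0, 0, -0.11], "jaw": 1},
    {"xyz": [0, 0, 0], "twist": [0, 0, -0.11], "jaw": 1}
  ]
}}

```text
clock: 8.42
tcp_pos: [0.5665, -0.1014, 0.1264]
orientation: [-0.001, 0.13, 0.992, 0.0]
wrist_force: [0.4, 0.1, 0.2]
finger_gap: 0.0854
```

```bash
python3 look.py w4; python3 go.py .5672 -.1015 .041 165.3
```

```text
blank in clamp frame [ -0.8   1.8 110.5  17.8 179.2] 83.08784231383918
red pts 988 clamp frame min/max [-27.3 -95.9] [ 26.4 -71.7] mid [ -0.4 -83.8]
t 8.47 pos [ 0.5667 -0.1015  0.1267] yaw 165.12 dyaw 0.18 gap 0.0851
xyz [-0.0006  0.0001  0.0857] twist [ 0.     -0.0013 -0.0032] F [-0.11 -0.7  -0.77] M [ 0.016 -0.03  -0.005] q [-0.32  0.37 -0.14  1.07 -0.   -1.63]
```

View pics/w4.png

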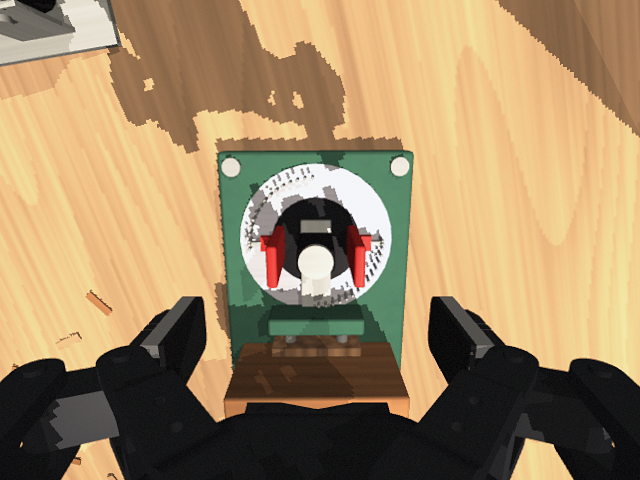

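The tabs stand at (275,257) and (360,257), centred between the fingers. Their midpoint in the clamp frame is (−0.4, −83.8), matching my target. Descending.

Call:
{"fn": "servo_tool", "kwargs": {
  "targets": [
    {"xyz": [-0.0005, 0, 0.02], "twist": [0, 0, -0.003], "jaw": 1},
    {"xyz": [-0.0005, 0, 0.045], "twist": [0, 0, -0.003], "jaw": 1},
    {"xyz": [-0.0005, 0, 0.065], "twist": [0, 0, -0.003], "jaw": 1},
    {"xyz": [-0.0005, 0, 0.08], "twist": [0, 0, -0.003], "jaw": 1},
    {"xyz": [-0.0005, 0, 0.0855], "twist": [0, 0, -0.003], "jaw": 1},
    {"xyz": [-0.0005, 0, 0.0855], "twist": [0, 0, -0.003], "jaw": 1},
    {"xyz": [-0.0005, 0, 0.0855], "twist": [0, 0, -0.003], "jaw": 1}
  ]
}}

```text
clock: 9.05
tcp_pos: [0.5678, -0.1018, 0.0422]
orientation: [-0.0, 0.127, 0.992, -0.0]
wrist_force: [0.2, 0.4, -0.3]
finger_gap: 0.0854
```

```bash
python3 go.py .5672 -.1015 .041 165.3
```

```text
t 9.05 pos [ 0.5678 -0.1018  0.0422] yaw 165.38 dyaw -0.08 gap 0.0854
xyz [0.0007 0.0001 0.0012] twist [-0.0001 -0.      0.0013] F [ 0.25  0.37 -0.31] M [-0.024  0.019  0.047] q [-0.32  0.44 -0.25  0.88 -0.   -1.63]
```

Call:
{"fn": "servo_tool", "kwargs": {
  "targets": [
    {"xyz": [0, 0, 0], "twist": [0, 0, 0], "jaw": 0.3},
    {"xyz": [0, 0, 0], "twist": [0, 0, 0], "jaw": 0.3},
    {"xyz": [0, 0, 0], "twist": [0, 0, 0], "jaw": 0.3},
    {"xyz": [0, 0, 0], "twist": [0, 0, 0], "jaw": 0.3},
    {"xyz": [0, 0, 0], "twist": [0, 0, 0], "jaw": 0.3},
    {"xyz": [0, 0, 0], "twist": [0, 0, 0], "jaw": 0.3},
    {"xyz": [0, 0, 0], "twist": [0, 0, 0], "jaw": 0.3},
    {"xyz": [0, 0, 0], "twist": [0, 0, 0], "jaw": 0.3}
  ],
  "squeeze": 45
}}

```text
clock: 9.72
tcp_pos: [0.5675, -0.1018, 0.0446]
orientation: [0.001, 0.127, 0.992, -0.0]
wrist_force: [-6.1, 1.7, 15.9]
finger_gap: 0.0383
```

```bash
python3 go.py .5672 -.1015 .041 165.3
```

```text
t 9.72 pos [ 0.5675 -0.1018  0.0446] yaw 165.4 dyaw -0.1 gap 0.0383
xyz [0.0004 0.0002 0.0036] twist [-0.0005  0.0011  0.0018] F [-6.06  1.67 15.87] M [ 0.301  1.439 -0.012] q [-0.32  0.44 -0.25  0.88 -0.   -1.63]
```

```bash
python3 look.py w5; python3 - <<'E'
import cv2
i=cv2.imread('pics/w5.png')[140:440,140:520]; cv2.imwrite('pics/w5c.png',cv2.resize(i,None,fx=2,fy=2))
E
```

```text
red pts 2285 clamp frame min/max [-19.5 -96.4] [ 18.9 -71.6] mid [ -0.3 -84. ]
```

View pics/w5c.png

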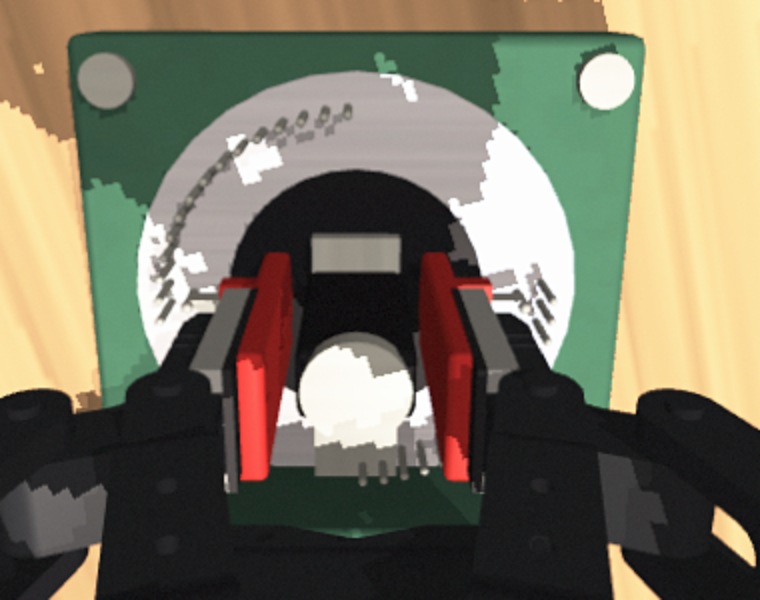

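Both paddles are flat against the finger pads and symmetric about the axis, so they are fully pinched. Turning clockwise, checking the moment as I go.

Call:
{"fn": "servo_tool", "kwargs": {
  "targets": [
    {"xyz": [0, 0, 0], "twist": [0, 0, 0.04], "jaw": 0.3},
    {"xyz": [0, 0, 0], "twist": [0, 0, 0.09], "jaw": 0.3},
    {"xyz": [0, 0, 0], "twist": [0, 0, 0.14], "jaw": 0.3},
    {"xyz": [0, 0, 0], "twist": [0, 0, 0.19], "jaw": 0.3},
    {"xyz": [0, 0, 0], "twist": [0, 0, 0.24], "jaw": 0.3},
    {"xyz": [0, 0, 0], "twist": [0, 0, 0.29], "jaw": 0.3},
    {"xyz": [0, 0, 0], "twist": [0, 0, 0.34], "jaw": 0.3},
    {"xyz": [0, 0, 0], "twist": [0, 0, 0.39], "jaw": 0.3},
    {"xyz": [0, 0, 0], "twist": [0, 0, 0.44], "jaw": 0.3},
    {"xyz": [0, 0, 0], "twist": [0, 0, 0.48], "jaw": 0.3},
    {"xyz": [0, 0, 0], "twist": [0, 0, 0.5], "jaw": 0.3},
    {"xyz": [0, 0, 0], "twist": [0, 0, 0.5], "jaw": 0.3}
  ],
  "squeeze": 36
}}

```text
clock: 10.77
tcp_pos: [0.567, -0.1015, 0.0446]
orientation: [0.0, 0.369, 0.93, -0.0]
wrist_force: [-8.8, 1.8, 17.3]
finger_gap: 0.0378
```

```bash
cat > mz.py <<'E'
from h import *
from workcell import env
s=env.get_state(); T=rot(s["orientation"]); a=T.apply([1,0,0])
d=s["tcp_pos"]-np.array([.5672,-.1015,.06])
M=s["ft_torque"]; print("t",round(s["clock"],2),"turned",round(np.radians(165.35)-np.arctan2(a[1],a[0])%(2*np.pi),4),"Mworld",M.round(3),"F",s["wrist_force"].round(2),"Mtool",T.inv().apply(M).round(3),"pos",s["tcp_pos"].round(4),"gap",round(s["finger_gap"],4),"j6",s["joint_pos"][5].round(3),"tau6",s["tau"][5].round(3))
E
python3 mz.py
```

```text
t 10.77 turned 0.4997 Mworld [0.464 1.634 0.041] F [-8.85  1.78 17.26] Mtool [ 0.782  1.508 -0.041] pos [ 0.567  -0.1015  0.0446] gap 0.0378 j6 -1.132 tau6 0.224
```

Call:
{"fn": "servo_tool", "kwargs": {
  "targets": [
    {"xyz": [0, 0, 0], "twist": [0, 0, 0.05], "jaw": 0.3},
    {"xyz": [0, 0, 0], "twist": [0, 0, 0.1], "jaw": 0.3},
    {"xyz": [0, 0, 0], "twist": [0, 0, 0.15], "jaw": 0.3},
    {"xyz": [0, 0, 0], "twist": [0, 0, 0.15], "jaw": 0.3},
    {"xyz": [0, 0, 0], "twist": [0, 0, 0.15], "jaw": 0.3}
  ]
}}

```text
clock: 11.18
tcp_pos: [0.5669, -0.1013, 0.0446]
orientation: [-0.0, 0.437, 0.899, -0.0]
wrist_force: [-7.7, 2.0, 17.2]
finger_gap: 0.038
```

```bash
python3 mz.py
```

```text
t 11.18 turned 0.6489 Mworld [0.55  1.722 0.006] F [-7.69  2.01 17.18] Mtool [ 1.014  1.497 -0.007] pos [ 0.5669 -0.1013  0.0446] gap 0.038 j6 -0.982 tau6 0.063
```

Call:
{"fn": "servo_tool", "kwargs": {
  "targets": [
    {"xyz": [0, 0, 0], "twist": [0, 0, 0.05], "jaw": 0.3},
    {"xyz": [0, 0, 0], "twist": [0, 0, 0.1], "jaw": 0.3},
    {"xyz": [0, 0, 0], "twist": [0, 0, 0.15], "jaw": 0.3},
    {"xyz": [0, 0, 0], "twist": [0, 0, 0.15], "jaw": 0.3},
    {"xyz": [0, 0, 0], "twist": [0, 0, 0.15], "jaw": 0.3}
  ]
}}

```text
clock: 11.6
tcp_pos: [0.5668, -0.1012, 0.0446]
orientation: [-0.0, 0.503, 0.864, -0.0]
wrist_force: [-8.4, 3.6, 18.0]
finger_gap: 0.0379
```

```bash
python3 mz.py
```

```text
t 11.6 turned 0.7987 Mworld [0.628 1.724 0.07 ] F [-8.39  3.56 17.98] Mtool [ 1.189  1.397 -0.07 ] pos [ 0.5668 -0.1012  0.0446] gap 0.0379 j6 -0.832 tau6 0.087
```

Call:
{"fn": "servo_tool", "kwargs": {
  "targets": [
    {"xyz": [0, 0, 0], "twist": [0, 0, 0.03], "jaw": 0.3},
    {"xyz": [0, 0, 0], "twist": [0, 0, 0.07], "jaw": 0.3},
    {"xyz": [0, 0, 0], "twist": [0, 0, 0.07], "jaw": 0.3},
    {"xyz": [0, 0, 0], "twist": [0, 0, 0.07], "jaw": 0.3}
  ]
}}

```text
clock: 11.93
tcp_pos: [0.5668, -0.1011, 0.0446]
orientation: [-0.0, 0.533, 0.846, -0.0]
wrist_force: [-9.1, 4.3, 16.9]
finger_gap: 0.0378
```

```bash
python3 mz.py; python3 - <<'E'
from h import *
from workcell import env
for i in range(6): env.read_camera("side"); s=env.get_state(); print(s["ft_torque"].round(3),s["tau"][5].round(3))
E
```

```text
t 11.93 turned 0.8685 Mworld [0.64  1.777 0.132] F [-9.09  4.35 16.92] Mtool [ 1.326  1.345 -0.132] pos [ 0.5668 -0.1011  0.0446] gap 0.0378 j6 -0.763 tau6 0.149
[0.618 1.79  0.064] 0.114
[0.574 1.757 0.086] 0.107
[0.605 1.793 0.069] 0.106
[0.619 1.748 0.067] 0.106
[0.615 1.787 0.083] 0.106
[0.673 1.795 0.099] 0.106
```

```bash
cat >> mz.py <<'E'
A=[]
for i in range(8): env.read_camera("side"); s=env.get_state(); A.append([*s["ft_torque"],s["tau"][5]])
print("mean Mx,My,Mz,tau6",np.mean(A,0).round(3))
c=env.read_camera("wrist"); P=cloud(c); hsv=cv2.cvtColor(c["color"],cv2.COLOR_RGB2HSV)
r=((hsv[...,0]<6)|(hsv[...,0]>174))&(hsv[...,1]>150)&(hsv[...,2]>70)&(c["depth"]>.05)
p=P[r]; p=p[(p[:,2]>.07)&(p[:,2]<.085)]
print("tabs rect",rect(p),len(p))
E
echo
```

Call:
{"fn": "servo_tool", "kwargs": {
  "targets": [
    {"xyz": [0, 0, 0], "twist": [0, 0, 0.03], "jaw": 0.3},
    {"xyz": [0, 0, 0], "twist": [0, 0, 0.06], "jaw": 0.3},
    {"xyz": [0, 0, 0], "twist": [0, 0, 0.06], "jaw": 0.3}
  ]
}}

```text
clock: 12.48
tcp_pos: [0.5667, -0.1011, 0.0446]
orientation: [-0.0, 0.558, 0.83, -0.0]
wrist_force: [-7.7, 3.1, 17.1]
finger_gap: 0.038
```

```bash
python3 mz.py
```

```text
t 12.48 turned 0.9294 Mworld [0.596 1.777 0.166] F [-7.68  3.1  17.09] Mtool [ 1.422  1.22  -0.166] pos [ 0.5667 -0.1011  0.0446] gap 0.038 j6 -0.702 tau6 0.448
mean Mx,My,Mz,tau6 [0.639 1.763 0.169 0.184]
tabs rect [ 566.9 -100.8   38.9   24.9  112.3] 2124
```

Call:
{"fn": "servo_tool", "kwargs": {
  "targets": [
    {"xyz": [0, 0, 0], "twist": [0, 0, 0.03], "jaw": 0.3},
    {"xyz": [0, 0, 0], "twist": [0, 0, 0.06], "jaw": 0.3},
    {"xyz": [0, 0, 0], "twist": [0, 0, 0.08], "jaw": 0.3},
    {"xyz": [0, 0, 0], "twist": [0, 0, 0.08], "jaw": 0.3}
  ]
}}

```text
clock: 13.27
tcp_pos: [0.5667, -0.101, 0.0446]
orientation: [-0.0, 0.591, 0.807, 0.0]
wrist_force: [-9.4, 3.5, 17.7]
finger_gap: 0.0382
```

```bash
python3 mz.py
```

```text
t 13.27 turned 1.0087 Mworld [0.672 1.759 0.296] F [-9.4   3.49 17.68] Mtool [ 1.475  1.171 -0.296] pos [ 0.5667 -0.101   0.0446] gap 0.0382 j6 -0.622 tau6 0.452
mean Mx,My,Mz,tau6 [0.659 1.811 0.256 0.264]
tabs rect [ 566.7 -100.8   39.4   24.4  108.3] 2137
```

Call:
{"fn": "servo_tool", "kwargs": {
  "targets": [
    {"xyz": [0, 0, 0], "twist": [0, 0, 0.03], "jaw": 0.3},
    {"xyz": [0, 0, 0], "twist": [0, 0, 0.03], "jaw": 0.3},
    {"xyz": [0, 0, 0], "twist": [0, 0, 0.03], "jaw": 0.3}
  ]
}}

```text
clock: 13.97
tcp_pos: [0.5667, -0.101, 0.0446]
orientation: [-0.0, 0.603, 0.798, 0.0]
wrist_force: [-8.8, 3.5, 17.4]
finger_gap: 0.0379
```

```bash
python3 mz.py
```

```text
t 13.97 turned 1.038 Mworld [0.664 1.844 0.273] F [-8.82  3.53 17.44] Mtool [ 1.593  1.143 -0.272] pos [ 0.5667 -0.101   0.0446] gap 0.0379 j6 -0.593 tau6 0.317
mean Mx,My,Mz,tau6 [0.683 1.807 0.276 0.287]
tabs rect [ 566.7 -100.7   39.5   24.4  106.3] 2147
```

About 15 N by the moment. I'll release in place, then rise.

Call:
{"fn": "servo_tool", "kwargs": {
  "targets": [
    {"xyz": [0, 0, 0], "twist": [0, 0, 0], "jaw": 0.6},
    {"xyz": [0, 0, 0], "twist": [0, 0, 0], "jaw": 0.8},
    {"xyz": [0, 0, 0], "twist": [0, 0, 0], "jaw": 1},
    {"xyz": [0, 0, 0], "twist": [0, 0, 0], "jaw": 1},
    {"xyz": [0, 0, 0], "twist": [0, 0, 0], "jaw": 1},
    {"xyz": [0, 0, 0], "twist": [0, 0, 0], "jaw": 1},
    {"xyz": [0, 0, -0.03], "twist": [0, 0, 0], "jaw": 1},
    {"xyz": [0, 0, -0.06], "twist": [0, 0, 0], "jaw": 1},
    {"xyz": [0, 0, -0.1], "twist": [0, 0, 0], "jaw": 1},
    {"xyz": [0, 0, -0.13], "twist": [0, 0, 0], "jaw": 1},
    {"xyz": [0, 0, -0.13], "twist": [0, 0, 0], "jaw": 1},
    {"xyz": [0, 0, -0.13], "twist": [0, 0, 0], "jaw": 1}
  ]
}}

```text
clock: 15.42
tcp_pos: [0.5696, -0.1024, 0.1746]
orientation: [0.003, 0.603, 0.798, 0.001]
wrist_force: [0.1, 0.0, -0.2]
finger_gap: 0.0854
```

```bash
python3 look.py w6; python3 - <<'E'
from h import *
c=dict(np.load("w6.npz")); P=cloud(c); hsv=cv2.cvtColor(c["color"],cv2.COLOR_RGB2HSV)
r=((hsv[...,0]<6)|(hsv[...,0]>174))&(hsv[...,1]>150)&(hsv[...,2]>70)&(c["depth"]>.05)
p=P[r]; p=p[(p[:,2]>.07)&(p[:,2]<.085)]; R_=rect(p); print("tabs rect",R_,"angle from start",np.radians(165.3-R_[4]))
E
```

```text
blank in clamp frame [ -0.9  23.2 110.1  37.3 179.8] 83.56791925833778
red pts 625 clamp frame min/max [ -24.6 -112.3] [ 22.5 -55.5] mid [ -1.  -83.9]
tabs rect [ 567.  -100.8   53.8   23.9  107.8] angle from start 1.0035643198967397
```

View pics/w6.png

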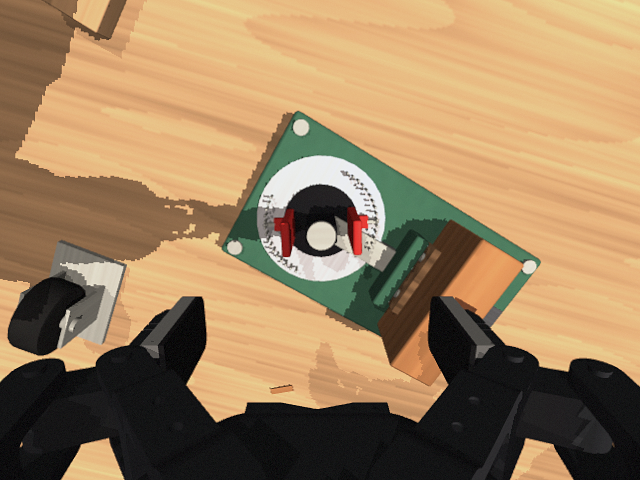

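Tabs are 53.8 mm apart (out), the knob is locked at about 1.01 rad (1.038 held, 0.03 given back), the blank is square at y = 23 mm against the fence, and the gripper is clear. Handing in.

```bash
python3 -c "
from workcell import env
s=env.get_state(); print(s['clock'],s['qvel'].round(3),s['wrist_force'].round(2)); print(env.hand_in())"
```

```text
15.4667 [-0.     0.026 -0.039 -0.006  0.001 -0.   ] [-0.6   0.23 -0.43]
the job is handed in; nothing more can be done
None
```

The middle-sized blank is clamped and the job is handed in, at about 15.5 s on the robot's clock. I set the blank down square on the bed and let go. Then I pinched both tabs, turned the knob about 1.04 rad clockwise, and released it so the tabs locked.

**Last checks (wrist camera):**
- **Blank:** it sits at x = −1 mm, y = 23 mm in the clamp frame. It is within about 0.2° of square, with its top 83.6 mm above the bench, so it is flat on the bed.
- **Tabs:** their outer faces are 53.8 mm apart, which means both are out and locked.
- **Knob:** it gave back about 0.03 rad when it locked.
- **Clamping force:** about 15 N before release, worked out from the wrist moment, so roughly 13–14 N once locked. I did not measure the force directly after locking.

**Disagreements:** while pinched, the finger gap read 38 mm instead of the expected 42 mm. The camera showed both tabs symmetric and flat against the pads, so I carried on. The top and wrist cameras differed by up to about 3 mm. I saw no sign of touching the glue bottle, caster or offcut, but I did not re-measure where they stand.

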